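Seat the drill-chuck holder in the bench spindle

ROBOT

A 6-joint arm with a two-finger parallel gripper is mounted at the origin on the work surface. World frame = base frame: x ahead of the robot, y to its left, z up, the work surface at z = 0. Lengths are in mm, angles in rad, forces in N, time in s.
With the tool pointing down it reaches from about 275 to 750 mm from the base axis. Payload 10.2 kg.
Tool frame: the origin (TCP) lies on the centre line of the jaws, within the pads' length; the fingertips stand 19 mm ahead of it and the grasp point (between the pads) is the TCP; z points along the fingers, y is the line along which they close (so a half turn about z gives the same grasp; the last joint's range is limited). The gripper opens to 85 mm and grips with 20 to 120 N. Pads are 22 mm wide; open, the fingers measure 114 mm over their backs; the gripper's body (76 mm by 85 mm) begins 54 mm behind the grasp point. The pads swing forward as they close: fully open they stand 13 mm farther back than shut.
Start: joints at [-1.364, 0.313, 1.498, -0, 1.331, -0.223], TCP at [218.75, -477.263, 250.294] pointing down, gripper open.
Joint ranges: [-2.94, 2.94], [-0.97, 2.17], [0.19, 2.56], [-1.23, 4.37], [0.02, 3.11], [-2.88, 2.88]. Speed limits (rad/s): [2.39, 2.39, 3.01, 3.14, 3.14, 3.14].

INTERFACE

Orientations are given as a unit quaternion [w, x, y, z].
In Python, from rig import sense, capture, finish_job, regions_of, mark_of gives the robot as it stands.
- The arm moves only by the tool jog_arm, never from a script. Its argument "series" is text: rows parted by semicolons, each of 7 numbers parted by spaces: the shift along the tool's x, y, z in units of 0.4 m (1.0 is 0.4 m), then the turn, a rotation vector about the tool's x, y, z in units of pi/2 rad (1.0 is pi/2 rad), then the opening, from -1 (shut) to 1 (fully open). A call has 1 to 20 rows; each row is the pose to reach, as a shift and turn from the pose commanded when the call began, along the tool's axes at that moment; what a row does not reach only later rows make up. A row lasts 1/8 s, in which the tool goes at most 62.5 mm and 10.7 degrees, less where a joint would pass 70% of its speed; a pose out of reach is approached as far as the arm can. A call with a number of a shift or a turn outside -1 to 1 is refused whole. A call with a gripper value outside its range is refused whole. The fingers move at their own pace and stop on an object; "grip_force" is the grip in N (left out, the last holds). Time passes only in rows, so rows that repeat a pose let the fingers close. It gives the time, the measured TCP pose, the force, the opening and the grip force at its end, in the units of the state.
- sense(): the state, without advancing time (a new reading comes with each control period).
- capture(name): name is "side" or "top" or "wrist"; returns a dict with "img" (384x512x3 uint8, red, green, blue), "intrinsics" (3x3 intrinsics, pixels), "dist_coeffs" ([k1, k2, p1, p2, k3] as OpenCV has them; the pictures are not rectified), "R" (3x3) and "t" (3): a world point X has camera coordinates R X + t. Camera axes: x right, y down, z forward; pixel columns grow to the right and rows downward; lengths in mm; the calibration is good to about 2 mm. A picture is of the moment at which its call begins. There is no depth.
- finish_job(): hands the job in; it is judged then, once.
Trained networks look in a picture, given as the dict that the camera call returned (one of the last four; its "shot" number tells which), for a name from the list of things; names that differ only in an ending like _2 or _b are one class to them, and where a whole thing is asked for, a point or a joint stands for the part that bears it (a point fixed in the world has none). Each returns a list of dicts, best first, with "confidence" (0 to 1); they miss things now and then, are a little off and sometimes report something else, mostly with a low value. They report only what shows in the picture. A call takes as long as a camera call. They do not tell look-alikes from the thing itself.
- regions_of(label, picture): "region" (384x512 bool, what is visible of it) and "point" ([row, column] in pixels, amid what is visible of it).
- mark_of(label, picture): "point" ([row, column] in pixels: a listed point, or the origin of a listed thing).
The state is a dict: "time_s": time; "joints": joint angles; "dq": joint speeds; "tau": joint torques, N m; "eef_pos": TCP position; "ee_rot": TCP orientation; "force": force on the tool from outside, world axes, zero at the start; "wrist_torque": the same for the moment, N m; "grip_width": opening from 0.0 (shut) to 1.0 (fully open); "grip_force": force on a finger pad.
Only numpy, scipy, OpenCV 4.12 (cv2) and the standard library are available. Lean on these libraries where they do the work, as an engineer would, in place of code of your own. Each camera call takes 0.05 s, during which the arm holds its last target. There are 200 camera calls.

TASK

Take the drill-chuck tool holder out of the wooden rack and fit its tapered shank into the upward-facing spindle on the green stand. Turn it by feel until the slots in its flange drop over the two drive dogs, then press it fully home so the flange sits flat on the spindle nose, pushing no harder than about 60 N (6 kg) on the spindle in all, and let go. Leave the other two holders in the rack, and do not disturb the screwdriver and the ring nut on the bench.

Things in the scene. Friction and masses are not known exactly. Their poses are not given: they have to be found in the camera images.
- drill_holder: Steel tool holder, 0.45 to 0.75 kg, the only one of three with a dark round drill chuck ending in a cone with three jaws. Origin: centre of the flange's underside; z up along the axis, chuck upwards. Flange 46 mm diameter, z 0 to 16 mm; neck 30 mm diameter to z 24; chuck 40 mm diameter, z 24 to 70; cone and jaws to z 93.
- chuck_grip (a point): Point on the drill holder's axis inside the 40 mm round chuck body, 50 mm above the flange's underside: a good height to grip from above. Axes as the drill holder's.
- slot (a point): In the drill holder's flange: centre of one drive slot, on the +x side, 20 mm from the axis, at the height of the flange's underside. The slot is 16.5 mm wide, open outwards from 16 mm radius and cut through the flange's full height. An equal slot faces it across the flange at -x, so a half turn makes no difference.
- stud_end (a point): Lower end of the drill holder, on its axis, 60 mm below the flange's underside: a 12 mm diameter stud, 12 mm long. Above it the 7:24 tapered shank, 18 mm diameter growing to 32 mm at the flange.
- stand: Fixed green stand holding a steel spindle upright, nose up. Origin at the centre of the underside. Base 150 (x) by 140 (y) by 14 mm, square housing 100 mm wide to 90 mm height, spindle nose 54 mm diameter to 100 mm height with a tapered socket, 34 mm across the mouth, 1 mm wider all round than the shank. Stiff to turn: 0.35 N m.
- nose (a point): On the stand: centre of the flat spindle nose face, on the spindle's axis, 100 mm above the bench, z up, axes as the stand's. A fully seated holder has its origin here, its flange lying rigidly on the face. A holder set in at a wrong angle stands on the dogs with its origin 10 mm above; with the slots over the dogs it drops to 5 mm above.
- dog_zero (a point): Point on the stand at the height of the dog tops, 21 mm from the spindle axis along the stand's +x. Two dogs stand on the nose face, facing each other across the mouth, radius 17.6 to 25 mm, 14 mm wide, 10 mm high, the top 2 mm chamfered to 12 mm width. Their line is turned about z from this point's direction by an unmeasured angle of up to 0.7 rad either way.
- plunger_top (a point): Point on the stand's spindle axis, 54.5 mm below the nose face: top of a stiff plunger in the socket. The stud meets it when the holder is still 5 mm from home; it yields at about 16 N (the holder's weight included), moves down with the holder and stays down.
- rack: Fixed brown wooden block 90 (x) by 280 (y) by 72 mm high, origin at the centre of its underside, with three 37 mm holes at y -88, 0 and +88 mm. The holders stand upright in the holes, their flanges on the top face (72 mm); which holder is in which hole varies.
- mill_holder: Another holder with the same flange and shank, carrying a plain 31 mm diameter collar and a 12 mm cutter shank, 86 mm above the flange's underside. Origin as above. Leave in the rack.
- face_holder: Another holder with the same flange and shank, carrying a 50 mm diameter disc-shaped face mill with brass inserts, 58 mm above the flange's underside. Origin as above. Leave in the rack.
- screwdriver: Screwdriver lying on the bench beyond the rack, about 200 mm long, loose; leave alone.
- nut_ring: Steel ring nut lying on the bench, 42 mm diameter, 16 mm high, loose; leave alone.
Mind the look-alikes: they are no part of the job. What is shaped like the drill_holder but purple or red is not meant.

How it is judged (in metres and radians):
On the way, in this order (a step that is already met when the one before it is completed fails the run):
1. the drill-chuck holder is lifted clear of the rack (height (world z) of drill_holder above 0.14 m), for 0.2 s.
2. its shank is in the spindle taper and its slots have dropped over the dogs (z of drill_holder in the frame of nose below 0.0075 m and horizontal distance between drill_holder and nose below 0.004 m), for 0.05 s.
At the end, for the whole second after the job is handed in: The drill-chuck holder is fully home in the spindle: the flange's underside within 1.8 mm of the nose face, centred within 3 mm, upright within 0.04 rad and at rest (z of drill_holder in the frame of nose between -0.003 and 0.0018 m and horizontal distance between drill_holder and nose below 0.003 m and angle between drill_holder's own z axis and vertical below 0.04 rad and linear speed of drill_holder below 0.01 m/s); the robot touches nothing.
It fails at once if the holder was pushed against the spindle with more than 60 N in all, twisting on the dogs included (contact force between drill_holder and stand above 60 N).
It fails at once if another holder was moved more than 20 mm or tipped (distance of any of mill_holder, face_holder from where it was at the start of the episode above 0.02 m or angle between any of mill_holder, face_holder's own z axis and vertical above 0.3 rad).
It fails at once if the screwdriver or the ring nut was pushed more than 30 mm (distance of any of screwdriver, nut_ring from where it was at the start of the episode above 0.03 m).
It also fails if it takes over 72 s, if anything falls off the work surface, if the arm or the gripper's body presses on something with over 40 N, if the wrist force passes 120 N, or if a joint passes its speed limit or range.

## Working session

There is one attempt and no reset: what is moved stays moved. The work goes in short steps, Python scripts to look and compute and a tool call to move; the robot and the scene stay as the last step left them, time stands still between calls to the robot, and variables do not carry over. Pictures are saved under pics/ and viewed, at most 10 in all, crops included, and the job is handed in when it is done.

Besides the shell and the picture viewer there is one more tool, called after "Emit:" as name(argument=value, ...) on one line, values as JSON. jog_arm: Moves the arm, as the interface text tells. Shifts and turns lie within -1 to 1; 1 stands for 0.4 m of shift or pi/2 rad of turn. Its arguments: {"type":"object","properties":{"series":{"type":"string"},"grip_force":{"type":"number"}},"required":["series"]}

```bash
mkdir -p pics; ls
cat > h.py <<'E'
import numpy as np, cv2
from rig import sense, capture, finish_job, regions_of, mark_of
def ray(p,rc):
    K=np.array(p["intrinsics"],float);d=np.array(p["dist_coeffs"],float);R=np.array(p["R"]);t=np.array(p["t"])
    u=cv2.undistortPoints(np.array([[[rc[1],rc[0]]]],float),K,d)[0,0]
    v=R.T@np.array([u[0],u[1],1]);return -R.T@t,v/np.linalg.norm(v)
def atz(p,rc,z):
    c,v=ray(p,rc);return c+v*(z-c[2])/v[2]
def proj(p,X):
    K=np.array(p["intrinsics"],float);d=np.array(p["dist_coeffs"],float)
    q=cv2.projectPoints(np.array([X],float),cv2.Rodrigues(np.array(p["R"],float))[0],np.array(p["t"],float),K,d)[0][0,0];return q[::-1]
def tri(obs):
    A=np.zeros((3,3));b=np.zeros(3)
    for p,rc in obs:
        c,v=ray(p,rc);M=np.eye(3)-np.outer(v,v);A+=M;b+=M@c
    return np.linalg.solve(A,b)
E
python3 - <<'E'
from h import *
P={n:capture(n) for n in("top","side","wrist")}
for n,p in P.items():
    cv2.imwrite(f"pics/a_{n}.png",p["img"][...,::-1]); c,v=ray(p,(192,256));print(n,c.round(),v.round(2))
for l in["drill_holder","chuck_grip","mill_holder","face_holder","nose","dog_zero","stand","rack","slot","nut_ring","screwdriver"]:
    for n in("top","side"):
        print(l,n,[(np.round(m["point"],1).tolist(),round(m["confidence"],2)) for m in mark_of(l,P[n])][:4])
top=np.hstack([P["top"]["img"],P["side"]["img"]])[...,::-1]
cv2.imwrite("pics/a_both.png",cv2.resize(np.vstack([P["top"]["img"],P["side"]["img"]]),(400,600))[...,::-1])
print(sense())
E
```

```text
pics
top [ 372.   83. 1067.] [ 0.18 -0.   -0.98]
side [122. 689. 556.] [ 0.49 -0.71 -0.5 ]
wrist [ 296. -441.  373.] [-0.3  -0.13 -0.94]
drill_holder top [([213.1, 168.1], 0.84), ([254.3, 156.4], 0.8), ([239.2, 120.4], 0.61), ([162.3, 358.8], 0.17)]
drill_holder side [([348.2, 176.5], 0.87), ([319.1, 242.1], 0.83), ([274.8, 200.6], 0.71), ([273.0, 224.7], 0.71)]
chuck_grip top [([240.9, 110.1], 0.83), ([257.7, 149.0], 0.79), ([210.2, 159.8], 0.58)]
chuck_grip side [([327.0, 175.4], 0.96), ([255.0, 198.7], 0.87), ([291.8, 239.2], 0.82)]
mill_holder top [([211.3, 198.7], 0.8)]
mill_holder side [([247.6, 226.0], 0.75)]
face_holder top [([200.2, 235.6], 0.79)]
face_holder side [([149.8, 285.2], 0.16)]
nose top [([170.7, 358.1], 0.73), ([146.0, 273.7], 0.55)]
nose side [([151.7, 289.8], 0.64), ([235.0, 186.9], 0.25)]
dog_zero top [([162.1, 357.1], 0.81)]
dog_zero side [([148.4, 285.8], 0.65), ([254.6, 196.7], 0.63)]
stand top [([179.3, 346.6], 0.67)]
stand side [([185.1, 288.5], 0.94)]
rack top [([211.0, 206.5], 0.85)]
rack side [([274.0, 226.5], 0.94), ([153.5, 289.6], 0.59)]
slot top [(
[... 351 characters left out ...]
25, 'joints': array([-1.36441120e+00,  3.12886346e-01,  1.49766811e+00, -3.48308288e-05,
        1.33100818e+00, -2.23391613e-01]), 'dq': array([7.22718401e-05, 6.96643845e-04, 7.71829434e-05, 4.58206751e-05,
       4.78161626e-04, 8.75810189e-04]), 'tau': array([ 1.52700841e-04, -4.12164152e+01, -2.59898508e+01, -1.77698394e-04,
        4.86405115e-04,  2.46429556e-05]), 'eef_pos': array([ 218.73887414, -477.27571161,  250.3131851 ]), 'ee_rot': array([ 1.48628631e-05,  9.76999322e-01,  2.13242405e-01, -1.70441893e-05]), 'force': array([-0.30010472,  0.57942936,  0.35803645]), 'wrist_torque': array([-0.00893976, -0.02339077, -0.00209671]), 'grip_force': 0.0, 'grip_width': 1.0016300623780678}
```

View pics/a_top.png

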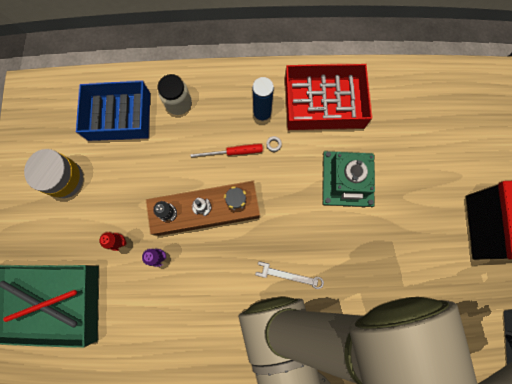

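View pics/a_side.png

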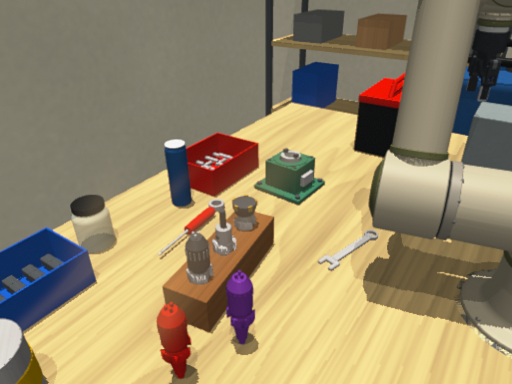

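Lookalike candidates in the top view, as (row, col): red copy (240,112), purple copy (257,152), grey chuck in the rack's left hole (211,163). The mill holder is at (206,201) and the face holder at (198,235). My choice is the grey one in the rack, which is (255,199) in the side view. Next I'll measure it and check it in a crop.

Run:
```python
from h import *
T=capture("top");S=capture("side")
print("chuck",tri([(T,(210.2,159.8)),(S,(255,198.7))]),atz(T,(210.2,159.8),122),atz(S,(255,198.7),122))
print("orig",tri([(T,(213.1,168.1)),(S,(274.8,200.6))]),atz(T,(213.1,168.1),72),atz(S,(274.8,200.6),72))
print("mill",atz(T,(211.3,198.7),72),atz(S,(247.6,226),72)); print("face",atz(T,(200.2,235.6),120))
print("nose",tri([(T,(170.7,358.1)),(S,(151.7,289.8))]),atz(T,(170.7,358.1),100),atz(S,(151.7,289.8),100))
print("dog0",atz(T,(162.1,357.1),110),atz(S,(148.4,285.8),110))
# outlines: rack rect in top view projected at z=72, stand region
for n,p in(("T",T),("S",S)):
  for l in("rack","stand"):
    r=regions_of(l,p)[0]["region"]
    c=cv2.findContours(r.astype(np.uint8),0,1)[0];c=max(c,key=cv2.contourArea)[:,0]
    for z in((72,0) if l=="rack" else (14,)):
        w=np.array([atz(p,(y,x),z)[:2] for x,y in c],np.float32); print(n,l,z,cv2.minAreaRect(w))
a=cv2.resize(T["img"][170:240,140:280],None,fx=4,fy=4,interpolation=2);b=cv2.resize(S["img"][130:330,150:340],None,fx=2.9,fy=2.9,interpolation=2)
c=cv2.resize(T["img"][140:220,310:390],None,fx=3,fy=3,interpolation=2)
o=np.zeros((600,800,3),np.uint8);o[:b.shape[0],:551]=b
c=c[:,:240];o[:240,555:795]=c;a=cv2.resize(a,(240,120));o[300:420,555:795]=a
cv2.imwrite("pics/b.png",o[...,::-1])
```

```text
chuck [503.30362145 311.15310589 125.11905377] [505.62779826 313.2337779  122.        ] [503.76572044 307.70316937 122.        ]
orig [505.73854814 304.55157905  73.33637172] [504.73920701 304.03502878  72.        ] [508.19481021 303.97976591  72.        ]
mill [507.14989254 226.19019426  72.        ] [517.93912079 217.0297494   72.        ]
face [524.89583147 130.19062423 120.        ]
nose [ 594.77046503 -172.79561435  108.11253319] [ 593.19988516 -176.58989209  100.        ] [ 607.09951197 -187.28731873  100.        ]
dog0 [ 612.9190358  -173.18985171  110.        ] [ 616.50143808 -181.06840125  110.        ]
T rack 72 ((514.6136474609375, 216.74099731445312), (98.90534973144531, 280.3043212890625), 8.22535228729248)
T rack 0 ((524.955322265625, 226.39535522460938), (106.06239318847656, 300.58782958984375), 8.225347518920898)
T stand 14 ((592.2645874023438, -171.0314483642578), (141.72340393066406, 152.23028564453125), 84.91047668457031)
S rack 72 ((499.82110595703125, 240.25967407226562), (128.43710327148438, 330.017333984375), 8.855539321899414)
S rack 0 ((556.0960693359375, 173.52041625976562), (147.5452117919922, 379.1153869628906), 8.855550765991211)
S stand 14 ((621.4869995117188, -223.3234100341797), (274.3154296875, 223.86502075195312), 86.68236541748047)
```

View pics/b.png

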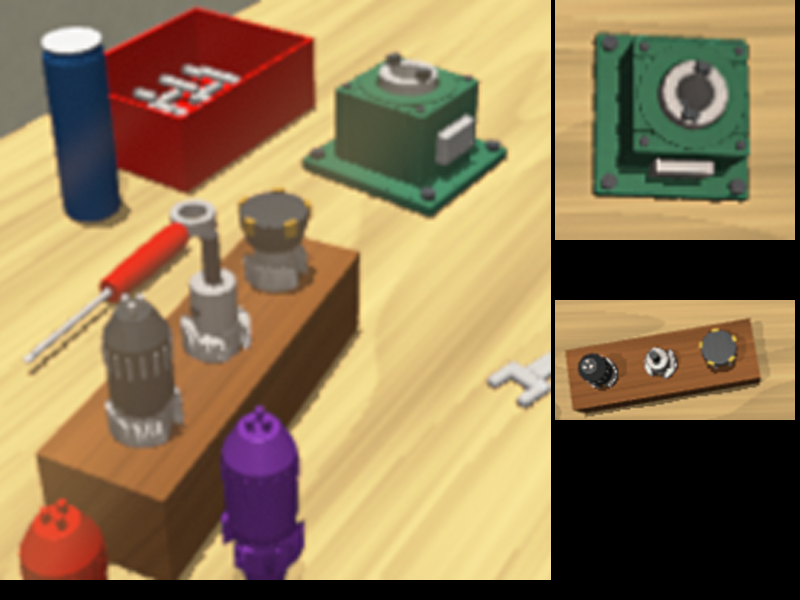

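The crop confirms it: the grey chuck holder stands in the rack's left hole (crop 140,370) and the red and purple copies stand on the bench. The stand's mouth is at top-view pixel (171,357), with its dogs roughly along world +x, turned about -0.3 rad. Next is a wrist-camera look at the nose.

```bash
cat >> h.py <<'E'
from scipy.spatial.transform import Rotation as Ro
def Rt():
    q=sense()["ee_rot"];return Ro.from_quat([q[1],q[2],q[3],q[0]])
def go(*tg):
    "numbers for targets (x,y,z,yaw of tool x), tool down"
    s=sense();R=Rt()
    for x,y,z,w in tg:
        T=Ro.from_matrix(np.array([[np.cos(w),np.sin(w),0],[np.sin(w),-np.cos(w),0],[0,0,-1]]).T.T)
        d=R.inv().apply(np.array([x,y,z])-s["eef_pos"])/400; r=(R.inv()*T).as_rotvec()/(np.pi/2)
        print((x,y,z,w),d.round(4),r.round(4))
def yaw(): 
    m=Rt().as_matrix();return np.arctan2(m[1,0],m[0,0])
E
python3 - <<'E'
from h import *
print(yaw());go((320,-220,300,1.2),(594,-175,240,1.71))
E
```

```text
0.42977175042114946
(320, -220, 300, 1.2) [ 0.4981 -0.4792 -0.1243] [-0.     -0.     -0.4903]
(594, -175, 240, 1.71) [ 1.1677 -0.296   0.0257] [-0.    -0.    -0.815]
```

Emit:
jog_arm(series="0.5 -0.48 -0.124 0 0 -0.49 1;0.5 -0.48 -0.124 0 0 -0.49 1;0.5 -0.48 -0.124 0 0 -0.49 1;0.5 -0.48 -0.124 0 0 -0.49 1;0.8 -0.4 -0.06 0 0 -0.6 1;0.8 -0.4 -0.06 0 0 -0.6 1;0.8 -0.4 -0.06 0 0 -0.7 1;1 -0.34 0 0 0 -0.815 1;1 -0.34 0 0 0 -0.815 1;1 -0.34 0 0 0 -0.815 1")

```text
time_s: 2.8
eef_pos: [526.4, -186.4, 249.2]
ee_rot: [-0.001, 0.656, 0.755, -0.0]
force: [-0.4, 0.3, 0.4]
grip_width: 1.001
grip_force: 0.0
```

Run:
```python
from h import *
print(sense()["joints"].round(2),yaw());go((594,-175,240,1.71))
```

```text
[-0.55  0.39  1.39  0.    1.36 -0.69] 1.7113882432720149
(594, -175, 240, 1.71) [0.0046 0.1715 0.0227] [-0.0009 -0.0008  0.0009]
```

Emit:
jog_arm(series="0.0046 0.1715 0.0227 0 0 0 1;0.0046 0.1715 0.0227 0 0 0 1;0.0046 0.1715 0.0227 0 0 0 1;0.0046 0.1715 0.0227 0 0 0 1;0.0046 0.1715 0.0227 0 0 0 1")

```text
time_s: 3.42
eef_pos: [592.8, -176.0, 242.1]
ee_rot: [0.001, 0.657, 0.754, 0.0]
force: [0.4, 0.3, 0.8]
grip_width: 1.002
grip_force: 0.0
```

Run:
```python
from h import *
p=capture("wrist")
for l in("nose","dog_zero","plunger_top"):
    m=mark_of(l,p)
    for k in m[:2]: print(l,np.round(k["point"],1),k["confidence"],atz(p,k["point"],{"nose":100,"dog_zero":110,"plunger_top":45.5}[l]))
print(sense()["eef_pos"])
# rectify: ortho image at z=100 about (594,-175), 0.25mm/px, up=+x, right=-y
def ortho(p,cx,cy,z,h=50,s=0.25):
    n=int(2*h/s);g=np.arange(n)*s-h
    Y,X=np.meshgrid(cy-g,cx-g);pts=np.stack([X.ravel(),Y.ravel(),np.full(X.size,z)],1).astype(float)
    q=cv2.projectPoints(pts,cv2.Rodrigues(np.array(p["R"],float))[0],np.array(p["t"],float),np.array(p["intrinsics"],float),np.array(p["dist_coeffs"],float))[0][:,0].astype(np.float32)
    return cv2.remap(p["img"],q[:,0].reshape(n,n),q[:,1].reshape(n,n),1)
o=np.hstack([ortho(p,594,-175,z) for z in(100,110)])
cv2.imwrite("pics/c.png",o[...,::-1])
```

```text
nose [182. 265.] 0.78 [ 597.66118821 -172.4531412   100.        ]
dog_zero [185.2 287.4] 0.61 [ 616.85478697 -169.59497224  110.        ]
plunger_top [161.6 263.6] 0.69 [ 596.32128685 -166.7455667    45.5       ]
[ 593.16666341 -175.75430632  241.48402728]
```

View pics/c.png

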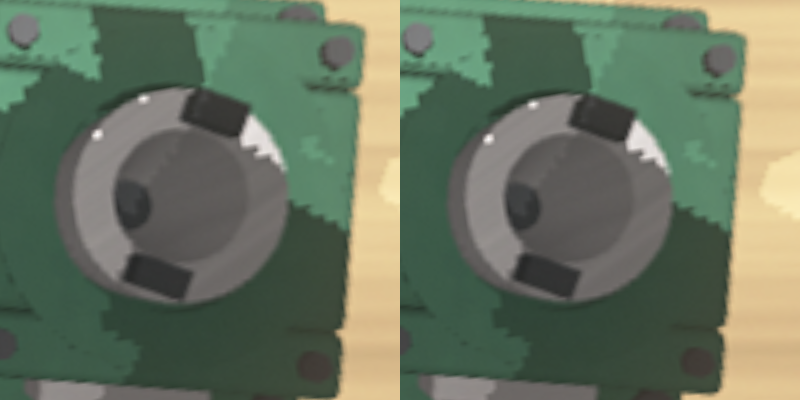

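The wrist view rectified to z=100 (left half) shows the mouth centred at about (180,196), so the nose is near (595,-170). In the z=110 half the dogs are at (202,118) and (147,275), so the dog line is about -0.337 rad in world. Next I'll go above the drill holder at the same yaw.

Run:
```python
from h import *
go((505,304,280,1.71))
```

```text
(505, 304, 280, 1.71) [ 1.2183 -0.0522 -0.0965] [ 0.0002  0.0001 -0.0002]
```

Emit:
jog_arm(series="0.5 -0.026 -0.0965 0 0 0 1;0.5 -0.026 -0.0965 0 0 0 1;0.5 -0.026 -0.0965 0 0 0 1;1 -0.052 -0.0965 0 0 0 1;1 -0.052 -0.0965 0 0 0 1;1 -0.052 -0.0965 0 0 0 1;1 -0.052 -0.0965 0 0 0 1;1 -0.052 -0.0965 0 0 0 1;1 -0.052 -0.0965 0 0 0 1")

```text
time_s: 4.75
eef_pos: [517.5, 216.8, 279.8]
ee_rot: [0.0, 0.656, 0.754, -0.0]
force: [-0.7, 0.4, 1.0]
grip_width: 1.001
grip_force: 0.0
```

Run:
```python
from h import *
go((505,304,280,1.71))
```

```text
(505, 304, 280, 1.71) [ 0.2202 -0.0008 -0.0007] [-0.0001  0.0002 -0.0003]
```

Emit:
jog_arm(series="0.22 0 0 0 0 0 1;0.22 0 0 0 0 0 1;0.22 0 0 0 0 0 1;0.22 0 0 0 0 0 1;0.22 0 0 0 0 0 1")

```text
time_s: 5.38
eef_pos: [505.6, 303.5, 279.9]
ee_rot: [0.0, 0.657, 0.754, -0.0]
force: [-0.2, -0.4, -0.2]
grip_width: 0.999
grip_force: 0.0
```

```bash
cat >> h.py <<'E'
def ortho(p,cx,cy,z,h=50,s=0.25):
    n=int(2*h/s);g=np.arange(n)*s-h
    Y,X=np.meshgrid(cy-g,cx-g);pts=np.stack([X.ravel(),Y.ravel(),np.full(X.size,z)],1).astype(float)
    q=cv2.projectPoints(pts,cv2.Rodrigues(np.array(p["R"],float))[0],np.array(p["t"],float),np.array(p["intrinsics"],float),np.array(p["dist_coeffs"],float))[0][:,0].astype(np.float32)
    return cv2.remap(p["img"],q[:,0].reshape(n,n),q[:,1].reshape(n,n),1)
E
python3 - <<'E'
from h import *
p=capture("wrist");print(sense()["eef_pos"])
for l,z in(("drill_holder",72),("chuck_grip",122),("slot",72)):
    for k in mark_of(l,p)[:3]: print(l,np.round(k["point"],1),k["confidence"],atz(p,k["point"],z))
cv2.imwrite("pics/d.png",np.hstack([ortho(p,505,304,z) for z in(88,142)])[...,::-1])
E
```

```text
[505.48663414 303.6941224  279.94650957]
drill_holder [164.6 258. ] 0.93 [503.85856879 305.95088517  72.        ]
drill_holder [ 25.2 211.9] 0.75 [440.13983537 438.93104904  72.        ]
drill_holder [125.2 163.3] 0.74 [397.47452241 335.22377988  72.        ]
chuck_grip [ 11.6 203.8] 0.97 [440.62895853 440.69814669 122.        ]
chuck_grip [128.7 148.6] 0.76 [398.69044069 338.27459842 122.        ]
chuck_grip [174.4 262.1] 0.65 [507.53333932 309.38816902 122.        ]
slot [109.  173.9] 0.95 [407.917664   353.63284369  72.        ]
slot [164.4 279.9] 0.9 [527.86853659 309.5101984   72.        ]
slot [ 16.8 228.4] 0.77 [455.31989766 448.50037093  72.        ]
```

View pics/d.png

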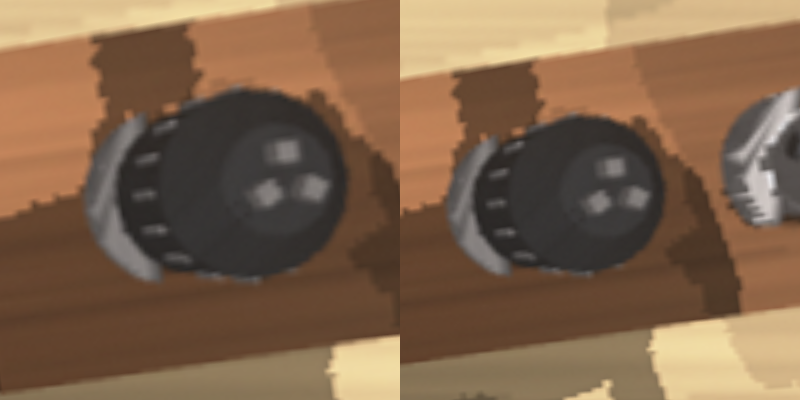

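The rectified view at z=142 puts the chuck circle at about (184,194) in the right half, so its axis is near (506.3,308.2). The flange's cut edges in the left half give a slot line of about +0.13 rad. I'll descend to z=122 and grip.

Run:
```python
from h import *
go((506.3,308.2,200,1.71),(506.3,308.2,122,1.71))
```

```text
(506.3, 308.2, 200, 1.71) [0.0093 0.0039 0.1998] [ 0.0001 -0.     -0.0005]
(506.3, 308.2, 122, 1.71) [0.0093 0.0039 0.3948] [ 0.0001 -0.     -0.0005]
```

Emit:
jog_arm(series="0.011 0.003 0.1 0 0 0 1;0.011 0.003 0.2 0 0 0 1;0.011 0.003 0.3 0 0 0 1;0.011 0.003 0.38 0 0 0 1;0.011 0.003 0.395 0 0 0 1;0.011 0.003 0.395 0 0 0 1;0.011 0.003 0.395 0 0 0 -1;0.011 0.003 0.395 0 0 0 -1;0.011 0.003 0.395 0 0 0 -1;0.011 0.003 0.395 0 0 0 -1;0.011 0.003 0.395 0 0 0 -1;0.011 0.003 0.395 0 0 0 -1;0.011 0.003 0.395 0 0 0 -1;0.011 0.003 0.395 0 0 0 -1", grip_force=80)

```text
time_s: 7.32
eef_pos: [506.2, 309.5, 122.9]
ee_rot: [0.0, 0.656, 0.755, 0.001]
force: [0.3, 0.1, 6.2]
grip_width: 0.447
grip_force: 80.1
```

Emit:
jog_arm(series="0 0 -0.02 0 0 0 -1;0 0 -0.06 0 0 0 -1;0 0 -0.12 0 0 0 -1;0 0 -0.2 0 0 0 -1;0 0 -0.28 0 0 0 -1;0 0 -0.34 0 0 0 -1;0 0 -0.35 0 0 0 -1;0 0 -0.35 0 0 0 -1;0 0 -0.35 0 0 0 -1")

```text
time_s: 8.45
eef_pos: [505.3, 309.2, 260.6]
ee_rot: [-0.001, 0.656, 0.755, -0.001]
force: [-0.0, -0.0, -4.4]
grip_width: 0.453
grip_force: 81.0
```

Run:
```python
from h import *
s=sense();print(s["force"],s["wrist_torque"],s["eef_pos"],s["grip_width"])
T=capture("top");S=capture("side");p=capture("wrist")
for l in("drill_holder","chuck_grip","stud_end","slot"):
  for n,q in(("T",T),("S",S),("W",p)):
    for k in mark_of(l,q)[:4]:
        print(l,n,np.round(k["point"],0),round(k["confidence"],2))
e=s["eef_pos"]
for n,q in(("T",T),("S",S),("W",p)): print(n,[proj(q,e+[0,0,dz]).round() for dz in(0,-50,-110)])
cv2.imwrite("pics/e.png",np.hstack([cv2.resize(S["img"][100:300,100:300],(400,400)),cv2.resize(p["img"][90:290,160:360],(400,400))])[...,::-1])
go((595,-170,260,1.24))
```

```text
[-0.01664869 -0.00544935 -4.37092712] [0.02820395 0.05264016 0.01627575] [505.2933795  309.16236997 260.57832549] 0.4525000447955092
drill_holder T [203. 153.] 0.4
drill_holder S [317. 240.] 0.89
drill_holder S [349. 174.] 0.75
drill_holder S [184. 285.] 0.73
drill_holder S [209. 195.] 0.56
drill_holder W [ 27. 209.] 0.94
drill_holder W [232. 256.] 0.61
chuck_grip T [202. 145.] 0.61
chuck_grip S [185. 193.] 0.89
chuck_grip S [296. 240.] 0.72
chuck_grip S [327. 173.] 0.7
chuck_grip S [186. 285.] 0.32
chuck_grip W [138. 144.] 0.81
chuck_grip W [ 16. 198.] 0.8
chuck_grip W [278. 261.] 0.79
stud_end T [168. 358.] 0.46
stud_end T [153. 227.] 0.18
stud_end S [237. 198.] 0.56
stud_end S [378. 182.] 0.56
stud_end W [122. 176.] 0.92
stud_end W [196. 260.] 0.64
slot T [196. 154.] 0.64
slot T [155. 226.] 0.43
slot S [321. 231.] 0.84
slot S [209. 183.] 0.57
slot W [ 19. 227.] 0.8
slot W [236. 292.] 0.79
slot W [114. 169.] 0.78
T [array([201., 146.]), array([205., 152.]), array([209., 159.])]
S [array([185., 190.]), array([212., 193.]), array([242., 196.])]
W [array([277., 259.]), array([230., 259.]), array([197., 259.])]
(595, -170, 260, 1.24) [-1.2177  0.0549  0.0045] [ 0.     -0.      0.2992]
```

View pics/e.png

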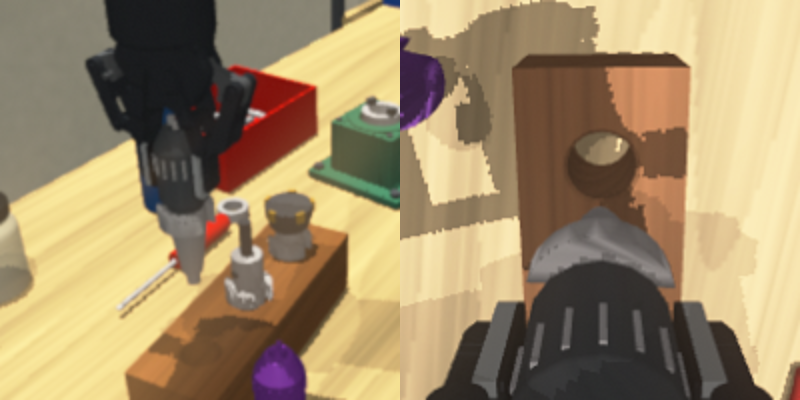

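The holder is held upright, with the stud at (196,260) in the wrist view against a predicted (197,259). The rack hole is empty and the neighbours are untouched. I'll lift to z≈305 and carry it over the stand.

Emit:
jog_arm(series="0 0 -0.11 0 0 0 -1;0 0 -0.11 0 0 0 -1;-0.15 0.006 -0.11 0 0 0.06 -1;-0.3 0.013 -0.11 0 0 0.1 -1;-0.45 0.02 -0.11 0 0 0.14 -1;-0.6 0.027 -0.11 0 0 0.18 -1;-0.75 0.034 -0.11 0 0 0.22 -1;-0.88 0.041 -0.11 0 0 0.26 -1;-0.96 0.046 -0.11 0 0 0.299 -1;-1 0.048 -0.11 0 0 0.299 -1;-1 0.048 -0.11 0 0 0.299 -1;-1 0.048 -0.11 0 0 0.299 -1")

```text
time_s: 10.7
eef_pos: [580.0, -82.8, 305.7]
ee_rot: [-0.0, 0.813, 0.582, 0.0]
force: [1.0, -0.4, -5.5]
grip_width: 0.444
grip_force: 82.2
```

Run:
```python
from h import *
print(yaw(),sense()["force"]);go((595,-170,240,1.24))
```

```text
1.2423359165926895 [ 0.97099668 -0.438711   -5.50790098]
(595, -170, 240, 1.24) [-0.1944  0.1058  0.1642] [-0.0002 -0.0003  0.0015]
```

Emit:
jog_arm(series="-0.097 0.053 0.03 0 0 0 -1;-0.194 0.106 0.06 0 0 0 -1;-0.194 0.106 0.11 0 0 0 -1;-0.194 0.106 0.15 0 0 0 -1;-0.194 0.106 0.164 0 0 0.0015 -1;-0.194 0.106 0.164 0 0 0.0015 -1;-0.194 0.106 0.164 0 0 0.0015 -1")

```text
time_s: 11.58
eef_pos: [595.4, -171.1, 241.2]
ee_rot: [0.001, 0.814, 0.58, 0.0]
force: [-0.7, 0.0, -3.4]
grip_width: 0.445
grip_force: 82.3
```

Run:
```python
from h import *
s=sense();e=s["eef_pos"];print(e,s["force"])
T=capture("top");S=capture("side");p=capture("wrist")
for n,q in(("T",T),("S",S),("W",p)):
  for l in("nose","drill_holder","stud_end","slot","dog_zero"):
    for k in mark_of(l,q)[:4]: print(n,l,np.round(k["point"],1),round(k["confidence"],2))
for n,q in(("T",T),("S",S),("W",p)): print(n,"TCP-51,-111",[proj(q,e+[0,0,dz]).round(1) for dz in(-51,-111)],"nose",proj(q,(595,-170,100)).round(1))
h,w=p["img"].shape[:2]
cv2.imwrite("pics/f.png",np.hstack([cv2.resize(S["img"][60:200,220:360],(400,400)),cv2.resize(p["img"][70:270,160:360],(400,400))])[...,::-1])
```

```text
[ 595.39106923 -171.05124508  241.17239001] [-0.67062374  0.04568192 -3.35581221]
T nose [169.  358.1] 0.9
T drill_holder [254.4 154.5] 0.68
T stud_end [240.5 121.7] 0.91
T stud_end [257.5 160.8] 0.66
T slot [237.7 113.2] 0.98
T slot [253.1 147. ] 0.56
T dog_zero [163.5 360.8] 0.81
S nose [154.9 292.5] 0.63
S drill_holder [348.6 176.7] 0.89
S drill_holder [318.5 239.1] 0.72
S drill_holder [123.9 291.9] 0.66
S stud_end [375.6 182.3] 0.93
S stud_end [141.  290.4] 0.84
S stud_end [341.8 241.7] 0.67
S slot [119.5 285.3] 0.98
S slot [318.3 229. ] 0.87
S slot [352.3 162.6] 0.57
S slot [103.2 293. ] 0.54
S dog_zero [148.6 284.7] 0.68
W nose [186.2 259.3] 0.77
W drill_holder [232.6 256.6] 0.75
W stud_end [195.6 260.8] 0.75
W slot [234.9 291.8] 0.77
W dog_zero [182.9 279.2] 0.7
T TCP-51,-111 [array([160.7, 365.3]), array([167. , 358.8])] nose [170.1 355.5]
S TCP-51,-111 [array([123.2, 291.7]), array([144.5, 290.9])] nose [154.9 290.5]
W TCP-51,-111 [array([229.2, 259.8]), array([196.6, 259.6])] nose [184.2 258.7]
```

View pics/f.png

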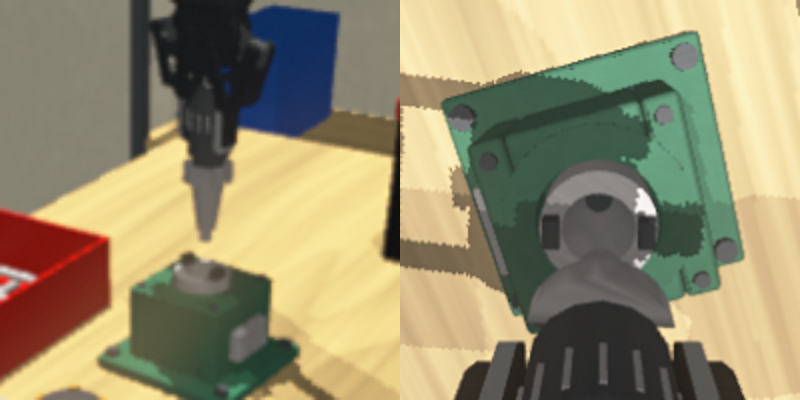

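The wrist crop shows the nose centred on the held axis (columns 540–660, centre 600) with the dogs level at (549,230) and (645,230). The side crop has the stud over the mouth (207 against 205). I'll lower to just above the dogs and read the force.

Emit:
jog_arm(series="-0.001 0 0.03 0 0 0 -1;-0.001 0 0.07 0 0 0 -1;-0.001 0 0.11 0 0 0 -1;-0.001 0 0.14 0 0 0 -1;-0.001 0 0.16 0 0 0 -1;-0.001 0 0.175 0 0 0 -1;-0.001 0 0.185 0 0 0 -1;-0.001 0 0.188 0 0 0 -1;-0.001 0 0.188 0 0 0 -1;-0.001 0 0.188 0 0 0 -1")

```text
time_s: 13.72
eef_pos: [595.1, -171.6, 165.2]
ee_rot: [0.0, 0.814, 0.58, 0.0]
force: [1.2, 2.1, -3.9]
grip_width: 0.446
grip_force: 82.5
```

Run:
```python
from h import *
s=sense();print(s["eef_pos"],s["force"],s["wrist_torque"],yaw())
p=capture("wrist");S=capture("side")
cv2.imwrite("pics/g.png",np.hstack([cv2.resize(S["img"][90:210,230:350],(400,400)),cv2.resize(p["img"][150:290,190:330],(400,400))])[...,::-1])
```

```text
[ 595.14249153 -171.55335738  165.24223498] [ 1.19387565  2.07234527 -3.85260421] [ 0.67794051 -0.36660677  0.052509  ] 1.2380007386830962
```

View pics/g.png

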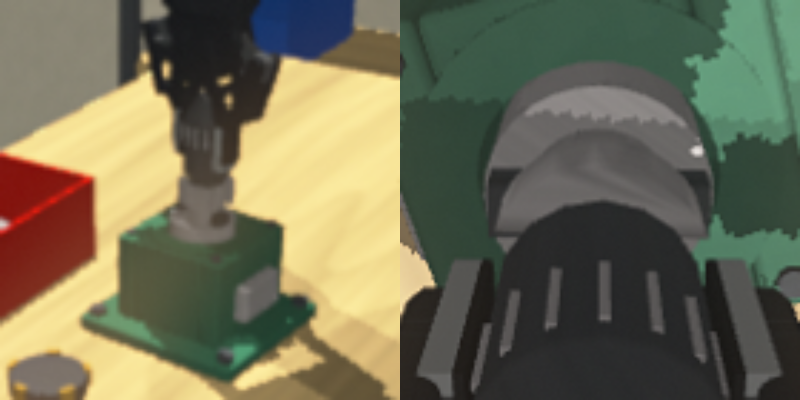

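The side force, (1.2, 2.1) N with 0.7 N m, lies along tool +x, so the shank is rubbing the wall on the far side. I'll shift 2.4 mm along tool +x and read again.

Emit:
jog_arm(series="0.003 0 0 0 0 0 -1;0.006 0 0 0 0 0 -1;0.006 0 0 0 0 0 -1;0.006 0 0 0 0 0 -1")

```text
time_s: 14.32
eef_pos: [595.7, -169.6, 164.9]
ee_rot: [-0.0, 0.814, 0.58, -0.0]
force: [-1.0, 0.1, -4.8]
grip_width: 0.445
grip_force: 82.5
```

Run:
```python
from h import *
s=sense();print(s["eef_pos"],s["force"],s["wrist_torque"])
```

```text
[ 595.65941495 -169.57256327  164.90600206] [-1.00955795  0.13750299 -4.80712245] [ 0.03232911 -0.02283148 -0.05326786]
```

Emit:
jog_arm(series="0.005 0 0 0 0 0 -1;0.008 0 0 0 0 0 -1;0.008 0 0 0 0 0 -1")

```text
time_s: 14.7
eef_pos: [596.8, -166.3, 165.0]
ee_rot: [0.0, 0.814, 0.58, -0.0]
force: [0.4, -1.0, -3.8]
grip_width: 0.446
grip_force: 82.4
```

Run:
```python
from h import *
s=sense();print(s["eef_pos"],s["force"],s["wrist_torque"])
```

```text
[ 596.82365509 -166.28455575  165.01912843] [ 0.35956545 -1.04386665 -3.79197627] [-0.04003597 -0.02506971  0.01774268]
```

Emit:
jog_arm(series="0.004 0 0 0 0 0 -1;0.004 0 0 0 0 0 -1;0.004 0 0 0 0 0 -1")

```text
time_s: 15.08
eef_pos: [597.3, -165.0, 165.0]
ee_rot: [0.0, 0.814, 0.58, -0.0]
force: [-0.8, -2.0, -4.4]
grip_width: 0.449
grip_force: 82.4
```

Run:
```python
from h import *
s=sense();print(s["eef_pos"],s["force"],s["wrist_torque"])
```

```text
[ 597.2978848  -165.02783064  165.04291057] [-0.84000982 -2.01404184 -4.41475675] [-0.35181634  0.15614061  0.0122376 ]
```

Contacts are at y≈-171.2 and -165.2 along tool x, so the centre is near (596.2,-168.1). I'll go there and ease down towards the dogs.

Emit:
jog_arm(series="-0.008 0 0 0 0 0 -1;-0.008 0 0 0 0 0 -1;-0.008 0 0.004 0 0 0 -1;-0.008 0 0.008 0 0 0 -1;-0.008 0 0.012 0 0 0 -1;-0.008 0 0.012 0 0 0 -1;-0.008 0 0.012 0 0 0 -1")

```text
time_s: 15.95
eef_pos: [596.3, -167.9, 160.2]
ee_rot: [0.0, 0.814, 0.58, 0.0]
force: [0.4, 0.3, -4.5]
grip_width: 0.446
grip_force: 82.3
```

Run:
```python
from h import *
s=sense();print(s["eef_pos"],s["force"],s["wrist_torque"])
```

```text
[ 596.29031323 -167.92098449  160.24317306] [ 0.38337319  0.34693466 -4.48803842] [-0.01947318  0.0318774   0.04045641]
```

Still free; I'll ease down in 1 mm steps.

Emit:
jog_arm(series="0 0 0.0025 0 0 0 -1;0 0 0.0025 0 0 0 -1;0 0 0.004 0 0 0 -1;0 0 0.004 0 0 0 -1")

```text
time_s: 16.45
eef_pos: [596.2, -167.9, 158.5]
ee_rot: [-0.0, 0.814, 0.58, -0.0]
force: [0.1, 0.8, -4.5]
grip_width: 0.448
grip_force: 82.3
```

Run:
```python
from h import *
s=sense();print(s["eef_pos"],s["force"],s["wrist_torque"])
```

```text
[ 596.2392493  -167.90522637  158.54922282] [ 0.12167578  0.80316629 -4.48616261] [ 0.02780884 -0.00735569 -0.01706868]
```

Emit:
jog_arm(series="0 0 0.0025 0 0 0 -1;0 0 0.0025 0 0 0 -1;0 0 0.005 0 0 0 -1;0 0 0.005 0 0 0 -1;0 0 0.005 0 0 0 -1")

```text
time_s: 17.08
eef_pos: [596.3, -167.9, 156.6]
ee_rot: [0.0, 0.814, 0.58, -0.0]
force: [0.9, -0.3, -4.3]
grip_width: 0.448
grip_force: 82.3
```

Run:
```python
from h import *
s=sense();print(s["eef_pos"],s["force"],s["wrist_torque"])
```

```text
[ 596.26760328 -167.93607677  156.62202965] [ 0.8554253  -0.34013358 -4.31381652] [ 0.02727667 -0.00060664 -0.03643314]
```

The slots have dropped over the dogs with no force. Next I'll meet the plunger and press in small steps.

Emit:
jog_arm(series="0 0 0.0025 0 0 0 -1;0 0 0.0025 0 0 0 -1;0 0 0.004 0 0 0 -1;0 0 0.004 0 0 0 -1")

```text
time_s: 17.58
eef_pos: [596.4, -168.0, 156.3]
ee_rot: [0.001, 0.814, 0.58, 0.0]
force: [-2.8, 2.0, 7.2]
grip_width: 0.447
grip_force: 83.6
```

Run:
```python
from h import *
s=sense();print(s["eef_pos"],s["force"],s["wrist_torque"])
```

```text
[ 596.44395842 -167.99944149  156.28683961] [-2.78669691  1.95221604  7.24104325] [0.34458199 0.80401217 0.0038432 ]
```

Emit:
jog_arm(series="0 0 0.0015 0 0 0 -1;0 0 0.003 0 0 0 -1;0 0 0.004 0 0 0 -1;0 0 0.004 0 0 0 -1")

```text
time_s: 18.08
eef_pos: [596.5, -168.0, 155.1]
ee_rot: [0.001, 0.814, 0.58, 0.0]
force: [-4.2, 2.5, 10.2]
grip_width: 0.445
grip_force: 83.8
```

Run:
```python
from h import *
s=sense();print(s["eef_pos"],s["force"],s["wrist_torque"])
```

```text
[ 596.45668651 -168.01069511  155.1245782 ] [-4.15167051  2.52915756 10.1652986 ] [ 0.36833831  1.04139829 -0.00441834]
```

The plunger is yielding. There's a side force towards (-x,+y), so I'll correct 0.6 mm along tool -y while pressing.

Emit:
jog_arm(series="0 -0.001 0.001 0 0 0 -1;0 -0.0018 0.003 0 0 0 -1;0 -0.0018 0.005 0 0 0 -1;0 -0.0018 0.005 0 0 0 -1")

```text
time_s: 18.58
eef_pos: [596.2, -168.0, 153.4]
ee_rot: [0.001, 0.814, 0.58, 0.001]
force: [-2.6, 1.6, 9.6]
grip_width: 0.446
grip_force: 83.8
```

Run:
```python
from h import *
s=sense();print(s["eef_pos"],s["force"],s["wrist_torque"])
```

```text
[ 596.2076377  -167.96881118  153.35532944] [-2.58753107  1.59233708  9.63498217] [0.27292535 0.58535983 0.00370751]
```

Emit:
jog_arm(series="0 -0.001 0.001 0 0 0 -1;0 -0.0018 0.0025 0 0 0 -1;0 -0.0018 0.004 0 0 0 -1;0 -0.0018 0.004 0 0 0 -1")

```text
time_s: 19.08
eef_pos: [595.9, -167.9, 152.0]
ee_rot: [0.002, 0.814, 0.58, 0.001]
force: [-0.5, 0.5, 9.9]
grip_width: 0.449
grip_force: 83.8
```

Run:
```python
from h import *
s=sense();print(s["eef_pos"],s["force"],s["wrist_torque"])
```

```text
[ 595.94778701 -167.86392784  151.98746097] [-0.4527707   0.50537268  9.90459346] [ 0.1617255   0.20730021 -0.01462839]
```

Side force is gone. I'll take smaller steps to reach the face.

Emit:
jog_arm(series="0 0 0.001 0 0 0 -1;0 0 0.002 0 0 0 -1;0 0 0.002 0 0 0 -1;0 0 0.002 0 0 0 -1")

```text
time_s: 19.58
eef_pos: [596.0, -167.9, 151.2]
ee_rot: [0.002, 0.814, 0.58, 0.001]
force: [-1.8, 0.9, 10.9]
grip_width: 0.448
grip_force: 83.8
```

Run:
```python
from h import *
s=sense();print(s["eef_pos"],s["force"],s["wrist_torque"])
```

```text
[ 595.9534159  -167.89766337  151.21307476] [-1.79887149  0.92880645 10.92851144] [0.16538088 0.22875609 0.0155455 ]
```

Emit:
jog_arm(series="0 0 0.001 0 0 0 -1;0 0 0.002 0 0 0 -1;0 0 0.002 0 0 0 -1;0 0 0.002 0 0 0 -1")

```text
time_s: 20.08
eef_pos: [596.0, -167.9, 150.9]
ee_rot: [0.002, 0.814, 0.58, 0.001]
force: [-1.8, 1.4, 15.8]
grip_width: 0.445
grip_force: 84.2
```

Run:
```python
from h import *
s=sense();print(s["eef_pos"],s["force"],s["wrist_torque"])
```

```text
[ 595.96794365 -167.90109423  150.91388864] [-1.81464427  1.41086727 15.765223  ] [ 0.3439638   0.58369278 -0.01863076]
```

The face is met: z stalls at 150.9 while the force rises. One more light push, about 10 N, to flatten it.

Emit:
jog_arm(series="0 0 0.001 0 0 0 -1;0 0 0.002 0 0 0 -1;0 0 0.003 0 0 0 -1;0 0 0.003 0 0 0 -1")

```text
time_s: 20.58
eef_pos: [596.0, -167.9, 150.8]
ee_rot: [0.002, 0.814, 0.58, 0.001]
force: [-5.4, 3.0, 22.1]
grip_width: 0.444
grip_force: 85.0
```

Run:
```python
from h import *
s=sense();print(s["eef_pos"],s["force"],s["wrist_torque"],yaw())
```

```text
[ 596.00286293 -167.90753519  150.83134366] [-5.44771088  3.00924283 22.14320173] [0.5049961  1.17360546 0.01139543] 1.2381339894297259
```

Seated: z is rigid at 150.8, matching the 150.9 expected from the grasp height. I'll relax the push, open and retreat.

Emit:
jog_arm(series="0 0 -0.003 0 0 0 -1;0 0 -0.003 0 0 0 -1;0 0 -0.003 0 0 0 -0.05;0 0 -0.003 0 0 0 0.2;0 0 -0.003 0 0 0 1;0 0 -0.003 0 0 0 1;0 0 -0.003 0 0 0 1;0 0 -0.003 0 0 0 1;0 0 -0.003 0 0 0 1;0 0 -0.05 0 0 0 1;0 0 -0.12 0 0 0 1;0 0 -0.2 0 0 0 1;0 0 -0.28 0 0 0 1;0 0 -0.28 0 0 0 1;0 0 -0.28 0 0 0 1")

```text
time_s: 22.45
eef_pos: [594.6, -167.3, 258.0]
ee_rot: [-0.001, 0.814, 0.58, -0.0]
force: [0.0, -0.1, -1.7]
grip_width: 0.999
grip_force: 0.0
```

Run:
```python
from h import *
s=sense();print(s["eef_pos"],s["force"],s["grip_width"])
S=capture("side");p=capture("wrist")
for l in("drill_holder","chuck_grip"):
  print(l,[(np.round(k["point"],1),round(k["confidence"],2)) for k in mark_of(l,S)[:4]])
print([proj(S,(595.8,-168,z)).round(1) for z in(100,150,193)])
cv2.imwrite("pics/i.png",np.hstack([cv2.resize(S["img"][100:200,240:340],(400,400),interpolation=2),cv2.resize(p["img"][90:290,160:360],(400,400))])[...,::-1])
```

```text
[ 594.6425316  -167.3099666   257.97970646] [ 0.01226068 -0.07013262 -1.69256911] 0.9987302481309334
drill_holder [(array([153.9, 292.1]), 0.57)]
chuck_grip [(array([292.8, 238.3]), 0.97), (array([327.7, 174.4]), 0.95), (array([139.1, 292. ]), 0.61)]
[array([155.1, 289.9]), array([137.9, 290.5]), array([122.5, 291. ])]
```

View pics/i.png

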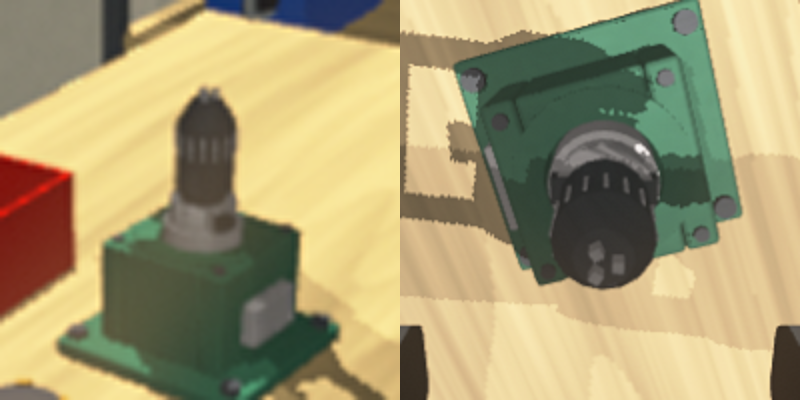

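The holder stands upright on the nose: chuck at (205,140) and flange at (203,220) in the side crop, with no gap and a dog showing through the slot. The gripper is clear, so I'm handing in.

```bash
python3 -c "
from rig import finish_job;print(finish_job())"
```

```text
the job is handed in; nothing more can be done
None
```

The drill-chuck holder appears fully home in the spindle: slots over the dogs, and the flange stopped rigidly on the nose face under about 22 N of push at the wrist. I let go and handed the job in at about 22.5 s; no verdict came back.

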